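Cover the open pan and set its warmer knob

ROBOT

A 7-joint arm with a two-finger parallel gripper is mounted at the origin on the work surface. World frame = base frame: x ahead of the robot, y to its left, z up, the work surface at z = 0. Lengths are in m, angles in rad, forces in N, time in s.
With the tool pointing down it reaches from about 0.35 to 0.9 m from the base axis. Payload 8.1 kg.
Tool frame: the origin (TCP) lies at the very end of the fingers, on their centre line; the grasp point (between the pads) lies 19 mm behind it; z points along the fingers, y is the line along which they close (so a half turn about z gives the same grasp; the last joint's range is limited). The gripper opens to 92 mm and grips with 3 to 60 N. Pads are 19 mm wide; open, the fingers measure 130 mm over their backs; the gripper's body (75 mm by 190 mm) begins 47 mm behind the grasp point.
Start: joints at [-1.315, 0.434, 0.025, 1.573, -0.012, 1.134, -0.075], TCP at [0.219, 0.585, 0.227] pointing down, gripper open.
Joint ranges: [-2.62, 2.62], [-0.44, 2.09], [-1.27, 1.32], [0.08, 2.57], [-1.32, 4.46], [0.12, 2], [-2.74, 2.74]. Speed limits (rad/s): [2.22, 2.22, 3.01, 3.01, 3.14, 3.14, 3.14].

INTERFACE

Orientations are given as a rotation vector (axis times angle).
In Python, from cell import arm gives the robot as it stands.
- The arm moves only by the tool jog_arm, never from a script. Its argument "rows" is a list of rows, each a list of 3 entries, a list of its own where there are three numbers: the shift along the world's x, y, z in cm, then the turn, a rotation vector about the world's x, y, z in degrees, then the opening, from 0 (shut) to 1 (fully open). A call has 1 to 8 rows; each row is the pose to reach, as a shift and turn from the pose commanded when the call began; what a row does not reach only later rows make up. A row lasts 1/8 s, in which the tool goes at most 62.5 mm and 10.7 degrees, less where a joint would pass 70% of its speed; a pose out of reach is approached as far as the arm can. A call with a gripper value outside its range is refused whole. The fingers move at their own pace and stop on an object; "newtons" is the grip in N (left out, the last holds). Time passes only in rows, so rows that repeat a pose let the fingers close. It gives the time, the measured TCP pose, the force, the opening and the grip force at its end, in the units of the state.
- arm.observe(): the state, without advancing time (a new reading comes with each control period).
- arm.get_image(name): name is "side" or "top"; returns a dict with "img" (400x640x3 uint8, red, green, blue), "depth" (400x640 float32, m along the optical axis (not along the pixel's ray), 0 where there is no reading), "fx", "fy", "cx", "cy" (pixels), "rvec" (rotation vector, rad) and "tvec" (3), from world to camera coordinates, as OpenCV has them. Camera axes: x right, y down, z forward; pixel columns grow to the right and rows downward; lengths in m; the calibration is good to about 2 mm. A picture is of the moment at which its call begins.
- arm.sign_off(): hands the job in; it is judged then, once.
The state is a dict: "clock": time; "joints": joint angles; "dq": joint speeds; "joint_efforts": joint torques, N m; "position": TCP position; "ee_rot": TCP orientation; "force": force on the tool from outside, world axes, zero at the start; "ft_torque": the same for the moment, N m; "width": opening from 0.0 (shut) to 1.0 (fully open); "gripper_force": force on a finger pad.
Only numpy, scipy, OpenCV 4.12 (cv2) and the standard library are available. Lean on these libraries where they do the work, as an engineer would, in place of code of your own. Each camera call takes 0.05 s, during which the arm holds its last target. There are 200 camera calls.

TASK

Get the open pan of the food warmer ready to warm up: put the loose lid properly on it, and set the knob of that pan's well to the two-dot mark. The knobs are of the push-to-turn kind: push it in only as hard as it needs to come free, turn, and let it spring out and lock in its notch; do not touch the other knobs, and leave the rest of the counter as it is.

Things in the scene. Friction and masses are not known exactly. Their poses are not given: they have to be found in the camera images.
- warmer: Stainless food warmer, 320 mm deep (x), 500 wide (y), deck 120 high, fixed. Origin: centre of its underside, x away from the robot, y left. Four pan wells in the deck at x +52, y +172.5, +57.5, -57.5, -172.5 mm. In front, a panel sloping 15 degrees down to the robot with four black knobs in a row, 60 mm apart: leftmost knob for the leftmost well, and so on.
- bezel0: Fixed collar of the leftmost knob. Origin: where the knob's axis meets the panel face; z out of the panel, x up the slope, y left. Knobs: skirt 38 mm across, 6 thick; on it a bar grip 36 long, 12 wide, 18 high with a white pointer line. Pushed on their shafts to unequal depths: skirt underside 10 to 14 mm off the panel face (bar top 34 to 38 mm), unmeasured.
- bezel1: Fixed collar of the second from the left knob. Origin: where the knob's axis meets the panel face; z out of the panel, x up the slope, y left. Marks round each knob: a short bar up the slope (off), then clockwise one, two and three dots, 40 degrees apart, 25 mm from the axis.
- bezel2: Fixed collar of the third from the left knob. Origin: where the knob's axis meets the panel face; z out of the panel, x up the slope, y left.
- bezel3: Fixed collar of the rightmost knob. Origin: where the knob's axis meets the panel face; z out of the panel, x up the slope, y left. A low black rocker switch lies 105 mm to the right of it.
- dial0 (a joint): Angle of the leftmost knob, rad, clockwise seen from outside; starts at off. All knobs: at 0 (off) the bar lies along the collar's x, pointer up the slope; one, two and three dots are at 0.698, 1.396, 2.094. Push-to-turn: locked in a notch (0.033 play) at each of these four places.
- dial1 (a joint): Angle of the second from the left knob, rad, clockwise seen from outside; starts at three dots (2.094). All knobs: a spring holds the knob out with 4 N. The springs differ, 1 to 2.5 N more per mm of push, but each knob comes free to turn at about 11 N, after 3 to 7 mm, with no stop felt there; hold it near 14 N while turning. Over 17 N the switch behind it is damaged.
- dial2 (a joint): Angle of the third from the left knob, rad, clockwise seen from outside; starts at off. All knobs: pushed in, it turns lightly (0.03 N m); let go within 0.05 rad of a notch, it springs out into it and locks.
- dial3 (a joint): Angle of the rightmost knob, rad, clockwise seen from outside; starts at one dot (0.698).
- plunge0 (a joint): How far the leftmost knob is pushed in along its axis, m; 0 is sprung right out.
- plunge1 (a joint): How far the second from the left knob is pushed in along its axis, m; 0 is sprung right out.
- plunge2 (a joint): How far the third from the left knob is pushed in along its axis, m; 0 is sprung right out.
- plunge3 (a joint): How far the rightmost knob is pushed in along its axis, m; 0 is sprung right out.
- pan_open: The one pan without a lid: stainless, empty, walls 3 mm (opening 159 x 91), body 165 x 97 mm (x, y), 65 deep, flat rim 176 x 108; hangs by the rim in a well, rim top 3 mm over the deck, square to the warmer. Origin: centre of its underside, 62 mm below the deck.
- pan_a: Covered pan, a bystander: body 165 x 97 mm (x, y), 65 deep, flat rim 176 x 108; hangs by the rim in a well, rim top 3 mm over the deck, square to the warmer. Origin: centre of its underside, 62 mm below the deck. Lid and handle like the loose lid's, bar top 101 mm over the origin.
- pan_b: Covered pan, as pan_a.
- pan_c: Covered pan, as pan_a.
- lid: Loose stainless pan lid, 0.25 kg, handle up, on the counter left of the warmer. Plate 176 x 108 x 3 mm (x, y), below it a plug 151 x 83, 6 deep (4 mm clearance in the pan). Bar handle along x, 70 long, 12 wide, at 30 to 42 mm over the origin, 21 mm clear of the plate, legs 31 mm either side. Origin: centre of the plug's underside; seated, 59 mm above the pan's.
- tub_wide: Bystander: plastic tub with magenta lid, 202 x 142 x 70 mm; origin centre of underside.
- tub_small: Bystander: plastic tub with magenta lid, 142 x 112 x 60 mm; origin centre of underside.
- jar: Bystander: jar, 68 mm in diameter, 95 high; origin centre of underside.
- spatula: Bystander: spatula lying on the counter, 240 mm long; origin under its middle.
- carton: Bystander: folded snack carton 140 x 110 x 55 mm; origin centre of underside.
There are look-alikes about, which are no part of the job. Leave any blue look-alike of the lid alone.

How it is judged:
At the end, for the whole second after the job is handed in: The lid lies still and flat on the open pan, plug inside (centred within 8 mm, square within 0.12 rad, height within 3 mm); that well's knob is at the two-dot notch (1.396 rad within 0.1), sprung out (under 1.2 mm in); the other knobs are at their starting notches (within 0.1) (horizontal distance between lid and pan_open below 0.008 m and z of lid in the frame of pan_open between 0.056 and 0.062 m and angle between the x axis of lid and the x axis of pan_open, either way round below 0.12 rad and angle between lid's own z axis and vertical below 0.05 rad and linear speed of lid below 0.02 m/s and ((y of pan_open in the frame of warmer between 0.1425 and 0.2025 m and value of joint plunge0 below 0.0012 m and value of joint dial0 between 1.296 and 1.496 rad and value of joint dial1 between 1.994 and 2.194 rad and value of joint dial2 between -0.1 and 0.1 rad and value of joint dial3 between 0.598 and 0.798 rad) or (y of pan_open in the frame of warmer between 0.0275 and 0.0875 m and value of joint plunge1 below 0.0012 m and value of joint dial0 between -0.1 and 0.1 rad and value of joint dial1 between 1.296 and 1.496 rad and value of joint dial2 between -0.1 and 0.1 rad and value of joint dial3 between 0.598 and 0.798 rad) or (y of pan_open in the frame of warmer between -0.0875 and -0.0275 m and value of joint plunge2 below 0.0012 m and value of joint dial0 between -0.1 and 0.1 rad and value of joint dial1 between 1.994 and 2.194 rad and value of joint dial2 between 1.296 and 1.496 rad and value of joint dial3 between 0.598 and 0.798 rad) or (y of pan_open in the frame of warmer between -0.2025 and -0.1425 m and value of joint plunge3 below 0.0012 m and value of joint dial0 between -0.1 and 0.1 rad and value of joint dial1 between 1.994 and 2.194 rad and value of joint dial2 between -0.1 and 0.1 rad and value of joint dial3 between 1.296 and 1.496 rad))); the robot touches nothing.
It fails at once if A knob other than the open pan's is touched by the robot (over 0.5 N) ((not (y of pan_open in the frame of warmer between 0.1425 and 0.2025 m) and contact force between any of the fingers, the arm and bezel0 above 0.5 N) or (not (y of pan_open in the frame of warmer between 0.0275 and 0.0875 m) and contact force between any of the fingers, the arm and bezel1 above 0.5 N) or (not (y of pan_open in the frame of warmer between -0.0875 and -0.0275 m) and contact force between any of the fingers, the arm and bezel2 above 0.5 N) or (not (y of pan_open in the frame of warmer between -0.2025 and -0.1425 m) and contact force between any of the fingers, the arm and bezel3 above 0.5 N)).
It fails at once if The knob is pushed in with more than 17 N (13.7, 5.2, 12.4 and 5.6 mm of push on the four springs) (value of joint plunge0 above 0.0137 m or value of joint plunge1 above 0.0052 m or value of joint plunge2 above 0.0124 m or value of joint plunge3 above 0.0056 m).
It fails at once if A knob is forced round while still locked (over 0.08 rad from every notch though not pushed in far enough) ((value of joint plunge0 below 0.0063 m and not (value of joint dial0 between -0.08 and 0.08 rad) and not (value of joint dial0 between 0.618 and 0.778 rad) and not (value of joint dial0 between 1.316 and 1.476 rad) and not (value of joint dial0 between 2.014 and 2.174 rad)) or (value of joint plunge1 below 0.0017 m and not (value of joint dial1 between -0.08 and 0.08 rad) and not (value of joint dial1 between 0.618 and 0.778 rad) and not (value of joint dial1 between 1.316 and 1.476 rad) and not (value of joint dial1 between 2.014 and 2.174 rad)) or (value of joint plunge2 below 0.0056 m and not (value of joint dial2 between -0.08 and 0.08 rad) and not (value of joint dial2 between 0.618 and 0.778 rad) and not (value of joint dial2 between 1.316 and 1.476 rad) and not (value of joint dial2 between 2.014 and 2.174 rad)) or (value of joint plunge3 below 0.0019 m and not (value of joint dial3 between -0.08 and 0.08 rad) and not (value of joint dial3 between 0.618 and 0.778 rad) and not (value of joint dial3 between 1.316 and 1.476 rad) and not (value of joint dial3 between 2.014 and 2.174 rad))).
It fails at once if A bystander tub, jar, carton or the spatula is shifted by more than 30 mm (distance of any of tub_wide, tub_small, jar, spatula, carton from where it was at the start of the episode above 0.03 m).
It fails at once if A pan is lifted or shoved out of its well by more than 15 mm (distance of any of pan_open, pan_a, pan_b, pan_c from where it was at the start of the episode above 0.015 m).
It also fails if it takes over 61 s, if anything falls off the work surface, if the arm or the gripper's body presses on something with over 40 N, if the wrist force passes 120 N, or if a joint passes its speed limit or range.

## Working session

There is one attempt and no reset: what is moved stays moved. The work goes in short steps, Python scripts to look and compute and a tool call to move; the robot and the scene stay as the last step left them, time stands still between calls to the robot, and variables do not carry over. Pictures are saved under pics/ and viewed, at most 10 in all, crops included, and the job is handed in when it is done.

Besides the shell and the picture viewer there is one more tool, called after "Emit:" by a JSON object that holds its "fn" and its "kwargs", one argument or row to a line. jog_arm: Moves the arm, as the interface text tells. Its arguments: {"type":"object","properties":{"rows":{"type":"array","items":{"type":"array"}},"newtons":{"type":"number"}},"required":["rows"]}

```bash
mkdir -p pics; cat > h.py <<'E'
import numpy as np, cv2, pickle
from cell import arm
def grab(n):
    d=arm.get_image(n); pickle.dump(d,open(n+'.pkl','wb')); return d
def load(n): return pickle.load(open(n+'.pkl','rb'))
def px(d,u,v,z=None):
    """world point from depth, or on plane z"""
    R=cv2.Rodrigues(np.array(d['rvec'],float))[0]; t=np.array(d['tvec'],float).ravel()
    r=np.array([(u-d['cx'])/d['fx'],(v-d['cy'])/d['fy'],1.])
    c=-R.T@t; w=R.T@r
    s=d['depth'][int(round(v)),int(round(u))] if z is None else (z-c[2])/w[2]
    return c+s*w
def proj(d,P):
    return cv2.projectPoints(np.array(P,float).reshape(-1,3),np.array(d['rvec'],float),np.array(d['tvec'],float),np.array([[d['fx'],0,d['cx']],[0,d['fy'],d['cy']],[0,0,1.]]),None)[0][:,0]
def save(d,name,box=None,s=1):
    im=d['img'][...,::-1]
    if box: im=im[box[1]:box[3],box[0]:box[2]]
    cv2.imwrite('pics/'+name,cv2.resize(im,None,fx=s,fy=s,interpolation=cv2.INTER_CUBIC))
E
python3 - <<'E'
from h import *
for n in ('top','side'):
    d=grab(n); save(d,n+'0.png',s=1.25)
    R=cv2.Rodrigues(np.array(d['rvec']))[0]; print(n,-R.T@np.array(d['tvec']).ravel(),R[2],d['fx'])
print(arm.observe())
E
```

```text
top [0.34364677 0.0275494  1.57610883] [ 0.10115776  0.0072007  -0.99484434] 491.16158483222927
side [-0.18816903 -0.84169592  1.15898066] [ 0.44780558  0.57125593 -0.68784942] 467.13828837773946
{'clock': 0.1, 'joints': array([-1.31459418,  0.43512885,  0.02501419,  1.57400196, -0.01158491,
        1.13400704, -0.07511578]), 'dq': array([-0.00070007, -0.00132392, -0.00011044, -0.00010284,  0.000241  ,
        0.00028558,  0.00069852]), 'joint_efforts': array([ 4.66326484e-03, -6.69129181e+01,  9.88865867e-01, -3.15146935e+01,
       -6.04262017e-02,  3.74568428e-02,  6.64813911e-05]), 'position': array([0.21938641, 0.58474151, 0.22604073]), 'ee_rot': array([-5.60748590e-01, -3.09104762e+00,  2.19506345e-03]), 'force': array([ 0.21083411, -0.29946291,  0.79601649]), 'ft_torque': array([-0.04153986, -0.00654923,  0.02337478]), 'gripper_force': 0.0, 'width': 1.000492006245777}
```

View pics/top0.png

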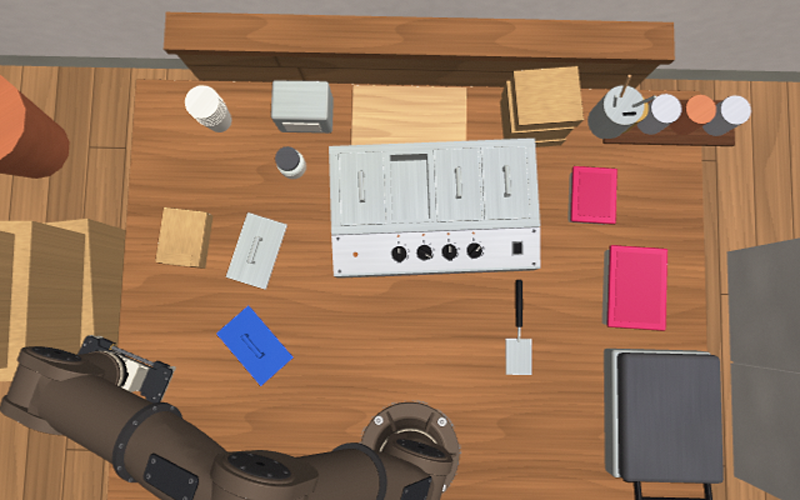

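View pics/side0.png

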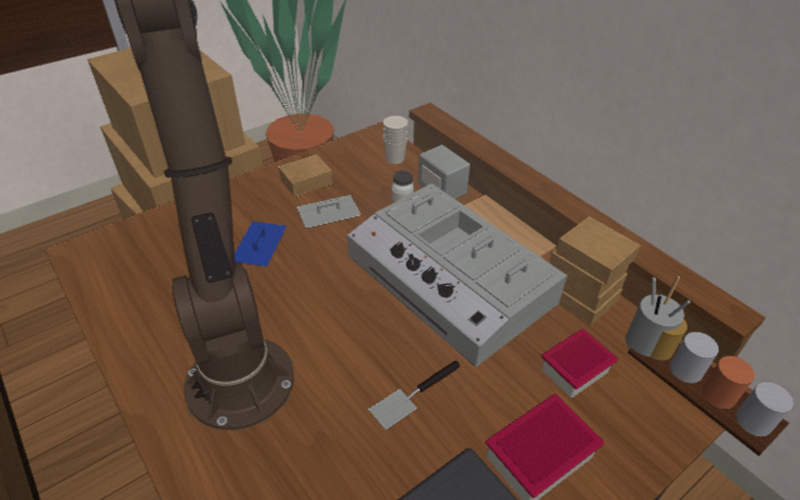

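Top view (shown at 1.25x): silver lid with handle at (257,250) is the target. Its look-alikes are the blue lid (255,345) and the covered-pan lids (362,182), (459,180), (507,178). The open pan is the second from the left, at (409,185), so the knob is the second one, at (425,251). I'll check this in one close crop.

```bash
python3 - <<'E'
from h import *
d=load('top'); save(d,'crop1.png',(175,105,440,235),3)
s=load('side'); save(s,'crop2.png',(225,130,475,300),3.2)
E
```

```text
(no output)
```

View pics/crop1.png

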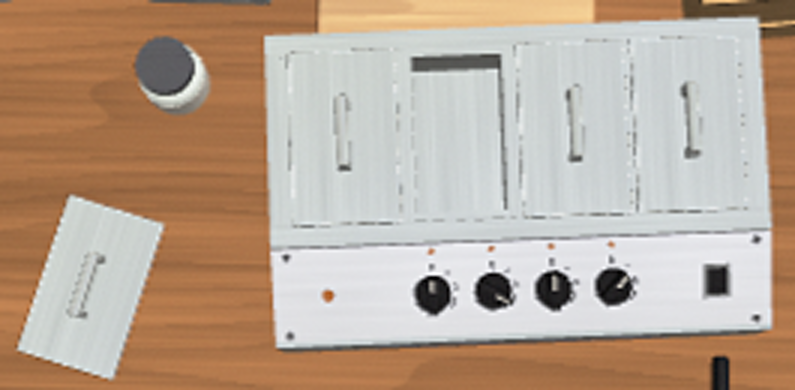

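View pics/crop2.png

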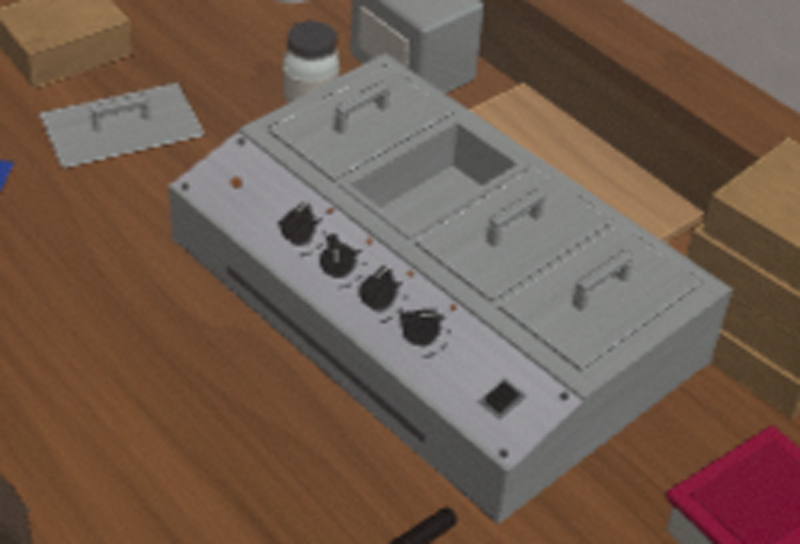

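The crops confirm it. In crop1, the lid corners are (70,195), (163,223), (114,379), (18,350), and the open pan is at (455,140). The four knobs are at (432,292), (492,290), (553,288), (613,286).

```bash
python3 - <<'E'
from h import *
d=load('top'); s=load('side')
T=lambda u,v:(175+u/3-.33,105+v/3-.33)
S=lambda u,v:(225+u/3.2-.35,130+v/3.2-.35)
np.set_printoptions(precision=4,suppress=True)
L=np.array([px(d,*T(*q),z=.009) for q in [(70,195),(163,223),(114,379),(18,350)]])
print('lid',L,L.mean(0)); a=(L[0]+L[1]-L[2]-L[3])/2; b=(L[0]+L[3]-L[1]-L[2])/2
print(np.linalg.norm(a),np.linalg.norm(b),np.degrees([np.arctan2(a[1],a[0]),np.arctan2(-b[0],b[1])]))
LS=np.array([px(s,*S(*q),z=.009) for q in [(181,85),(202,131),(65,165),(41,115)]]); print('lid side',LS,LS.mean(0))
print('handle top',[px(d,*T(*q),z=.042) for q in [(100,257),(82,316)]])
W=np.array([px(d,*T(*q),z=.12) for q in [(265,36),(757,17),(274,248),(770,229)]]);print('deck top',W)
W2=np.array([px(s,*S(*q),z=.12) for q in [(383,57),(731,291),(241,130),(581,399)]]);print('deck side',W2)
print('pan opening',[px(d,*T(*q),z=.123) for q in [(412,57),(500,55),(414,219),(507,212)]])
print('depth lid',px(d,*T(60,300)),'deck',px(d,*T(300,232)),px(d,*T(740,225)),'wood',px(d,*T(200,350)))
for q in [(432,292),(492,290),(553,288),(613,286)]: print('knob',px(d,*T(*q)))
for q in [(300,330),(650,320),(300,265),(650,250)]: print('panel',px(d,*T(*q)))
E
```

```text
lid [[0.5936 0.4315 0.009 ]
 [0.5655 0.3299 0.009 ]
 [0.3969 0.3749 0.009 ]
 [0.4253 0.4788 0.009 ]] [0.4953 0.4038 0.009 ]
0.1746392475970625 0.10649327384488948 [-15.3253 -15.3841]
lid side [[0.594  0.4208 0.009 ]
 [0.5646 0.3312 0.009 ]
 [0.4002 0.3741 0.009 ]
 [0.4241 0.4715 0.009 ]] [0.4957 0.3994 0.009 ]
handle top [array([0.5233, 0.3882, 0.042 ]), array([0.4607, 0.4041, 0.042 ])]
deck top [[ 0.743   0.2134  0.12  ]
 [ 0.7739 -0.2835  0.12  ]
 [ 0.5272  0.1968  0.12  ]
 [ 0.5578 -0.2968  0.12  ]]
deck side [[ 0.7359  0.2055  0.12  ]
 [ 0.7706 -0.2887  0.12  ]
 [ 0.5271  0.1944  0.12  ]
 [ 0.5547 -0.2997  0.12  ]]
pan opening [array([0.7239, 0.0641, 0.123 ]), array([ 0.728 , -0.0244,  0.123 ]), array([0.5592, 0.0579, 0.123 ]), array([ 0.5684, -0.0345,  0.123 ])]
depth lid [0.4795 0.4357 0.0124] deck [0.5438 0.1713 0.1207] [ 0.5614 -0.2673  0.1182] wood [0.4302 0.2856 0.0033]
knob [0.4851 0.0382 0.1375]
knob [ 0.4882 -0.0205  0.1409]
knob [ 0.4908 -0.0796  0.1478]
knob [ 0.4949 -0.1388  0.1408]
panel [0.4475 0.1703 0.0978]
panel [ 0.4664 -0.1822  0.0917]
panel [0.5114 0.1708 0.1149]
panel [ 0.5347 -0.1783  0.1147]
```

Emit:
{"fn": "jog_arm", "kwargs": {
  "rows": [
    [[5,-3,0],[0,0,1],1],
    [[10,-6.5,0],[0,0,2],0.6],
    [[15,-10,0],[0,0,3],0.6],
    [[20,-13,-3],[0,0,4],0.6],
    [[25,-16.5,-8],[0,0,5],0.6],
    [[27.6,-18.3,-12],[0,0,5.3],0.6],
    [[27.6,-18.3,-12.6],[0,0,5.3],0.6],
    [[27.6,-18.3,-12.6],[0,0,5.3],0.6]
  ],
  "newtons": 25
}}

```text
clock: 1.1
position: [0.4948, 0.4019, 0.0998]
ee_rot: [-0.418, -3.112, 0.002]
force: [0.1, 1.5, -0.1]
width: 0.595
gripper_force: 0.0
```

```bash
python3 - <<'E'
from h import *
t=grab('top');d=grab('side'); o=arm.observe(); print(o['clock'],o['position'],o['ee_rot'],o['width'])
im=np.hstack([cv2.resize(x['img'][b[1]:b[3],b[0]:b[2],::-1],(400,400)) for x,b in ((t,(160,140,260,240)),(d,(210,120,310,220)))])
cv2.imwrite('pics/a.png',im)
print(proj(d,[o['position']]),proj(t,[o['position']]))
E
```

```text
1.2 [0.49463179 0.40411074 0.10179691] [4.14088119e-01 3.11412875e+00 2.84613593e-03] 0.602352904637382
[[260.41809372 148.37982014]] [[197.7786343  197.20577749]]
```

View pics/a.png

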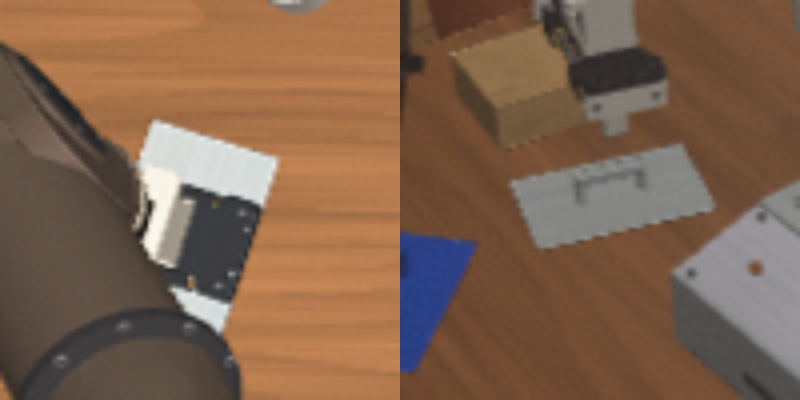

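Emit:
{"fn": "jog_arm", "kwargs": {
  "rows": [
    [[0,0,-4],[0,0,0],0.6],
    [[0,0,-7.5],[0,0,0],0.6],
    [[0,0,-8.2],[0,0,0],0.6],
    [[0,0,-8.2],[0,0,0],0.3],
    [[0,0,-8.2],[0,0,0],0],
    [[0,0,-8.2],[0,0,0],0],
    [[0,0,-8.2],[0,0,0],0]
  ],
  "newtons": 25
}}

```text
clock: 2.08
position: [0.4959, 0.4024, 0.0195]
ee_rot: [0.417, 3.113, 0.001]
force: [0.5, 0.5, -0.2]
width: 0.217
gripper_force: 0.0
```

Emit:
{"fn": "jog_arm", "kwargs": {
  "rows": [
    [[0,0,0],[0,0,0],0],
    [[0,0,0],[0,0,0],0],
    [[0,0,2],[0,0,0],0],
    [[0,0,6],[0,0,0],0],
    [[0,0,11],[0,0,0],0],
    [[0,0,16],[0,0,0],0],
    [[0,0,18],[0,0,0],0],
    [[0,0,18],[0,0,0],0]
  ]
}}

```text
clock: 3.08
position: [0.4961, 0.4026, 0.2012]
ee_rot: [0.417, 3.111, 0.004]
force: [-0.1, 1.0, -3.2]
width: 0.128
gripper_force: 25.0
```

Emit:
{"fn": "jog_arm", "kwargs": {
  "rows": [
    [[2,-5,0],[0,0,3],0],
    [[4,-10.5,0],[0,0,6],0],
    [[6,-16,0],[0,0,9],0],
    [[8,-21.5,0],[0,0,12],0],
    [[10,-27,0],[0,0,15],0],
    [[12.5,-32.5,0],[0,0,18],0],
    [[14.5,-37,0],[0,0,18.9],0],
    [[15,-38.8,0],[0,0,18.9],0]
  ]
}}

```text
clock: 4.08
position: [0.6453, 0.0094, 0.1971]
ee_rot: [0.092, -3.138, 0.003]
force: [0.6, 0.4, -2.5]
width: 0.127
gripper_force: 25.0
```

Emit:
{"fn": "jog_arm", "kwargs": {
  "rows": [
    [[0,0,-1.5],[0,0,0],0],
    [[0,0,-3.5],[0,0,0],0],
    [[0,0,-4],[0,0,0],0],
    [[0,0,-4],[0,0,0],0]
  ]
}}

```text
clock: 4.58
position: [0.6447, 0.0159, 0.158]
ee_rot: [0.103, -3.138, -0.001]
force: [-0.1, -0.9, -1.5]
width: 0.128
gripper_force: 25.0
```

```bash
python3 - <<'E'
from h import *
t=grab('top');d=grab('side'); o=arm.observe(); print(o['clock'],o['position'],o['ee_rot'],o['width'])
im=np.hstack([cv2.resize(x['img'][b[1]:b[3],b[0]:b[2],::-1],(400,400),interpolation=cv2.INTER_CUBIC) for x,b in ((t,(280,100,380,200)),(d,(310,140,410,240)))])
cv2.imwrite('pics/b.png',im)
print(o['force'])
E
```

```text
4.675 [0.64563436 0.01512914 0.15919537] [-1.01302608e-01  3.13933672e+00  5.35118148e-04] 0.13070746804995245
[ 0.26548355  0.26641825 -1.47291774]
```

View pics/b.png

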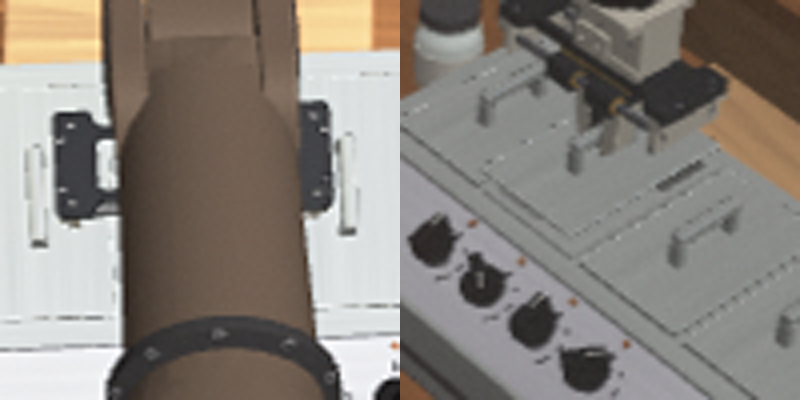

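```bash
python3 - <<'E'
from h import *
np.set_printoptions(precision=4,suppress=True)
d=load('side'); S=lambda u,v:(310+(u-400)/4-.4,140+v/4-.4)
f=np.radians(3.65);R=np.array([[np.cos(f),np.sin(f)],[-np.sin(f),np.cos(f)]])
for n,q,z in [('lid near',(578,237),.150),('lid left-front',(485,168),.150),('lid right-back',(720,152),.15),('b left-front',(580,262),.126),('b right-front',(678,334),.126)]:
    p=px(d,*S(*q),z=z); print(n,p[:2],R@p[:2])
E
```

```text
lid near [ 0.5628 -0.0525] [ 0.5583 -0.0882]
lid left-front [0.5547 0.0567] [0.5572 0.0213]
lid right-back [ 0.7257 -0.0432] [ 0.7215 -0.0893]
b left-front [ 0.563  -0.0571] [ 0.5582 -0.0929]
b right-front [ 0.5721 -0.1632] [ 0.5605 -0.1993]
```

Emit:
{"fn": "jog_arm", "kwargs": {
  "rows": [
    [[0.1,0.15,-0.5],[0,0,0],0],
    [[0.1,0.15,-1.0],[0,0,0],0],
    [[0.1,0.15,-1.4],[0,0,0],0],
    [[0.1,0.15,-1.7],[0,0,0],0],
    [[0.1,0.15,-2.0],[0,0,0],0],
    [[0.1,0.15,-2.2],[0,0,0],0],
    [[0.1,0.15,-2.3],[0,0,0],0],
    [[0.1,0.15,-2.3],[0,0,0],0]
  ]
}}

```text
clock: 5.68
position: [0.6465, 0.0157, 0.1362]
ee_rot: [-0.1, 3.14, 0.0]
force: [-2.9, -0.3, 2.6]
width: 0.128
gripper_force: 25.0
```

Emit:
{"fn": "jog_arm", "kwargs": {
  "rows": [
    [[0,0,0],[0,0,0],0.15],
    [[0,0,0],[0,0,0],0.35],
    [[0,0,0],[0,0,0],0.35],
    [[0,0,3],[0,0,0],0.35],
    [[0,0,8],[0,0,0],0.35],
    [[-3,-6,12],[0,0,0],0.35],
    [[-6,-12,12],[0,0,0],0.35],
    [[-10,-18,12],[0,0,0],0.35]
  ]
}}

```text
clock: 6.68
position: [0.561, -0.1426, 0.2561]
ee_rot: [-0.1, 3.138, -0.001]
force: [0.2, -1.7, 0.1]
width: 0.348
gripper_force: 0.0
```

```bash
python3 - <<'E'
from h import *
t=grab('top');d=grab('side'); o=arm.observe(); print(o['clock'],o['position'],o['ee_rot'],o['width'])
im=np.hstack([cv2.resize(x['img'][b[1]:b[3],b[0]:b[2],::-1],(400,400),interpolation=cv2.INTER_CUBIC) for x,b in ((t,(290,110,390,210)),(d,(300,130,400,230)))])
cv2.imwrite('pics/c.png',im)
for q in [(312,115),(311,150),(313,172),(345,118),(345,172)]: print(q,px(t,*q))
for q in [(350,165),(365,180),(352,187),(370,176)]: print(q,px(d,*q))
E
```

```text
6.775 [ 0.55758665 -0.14905581  0.25613122] [ 0.08296083 -3.13994704  0.00608333] 0.35005300725852195
(312, 115) [0.75250904 0.06498032 0.11659674]
(311, 150) [0.64151378 0.06489527 0.13040996]
(313, 172) [0.57625104 0.05738031 0.12358963]
(345, 118) [ 0.74316891 -0.03513585  0.12490996]
(345, 172) [ 0.57786837 -0.03809365  0.12733559]
(350, 165) [ 0.51596053 -0.07269611  0.32288184]
(365, 180) [0.6712838  0.01627485 0.12580065]
(352, 187) [0.61249059 0.01483192 0.12591778]
(370, 176) [ 0.54299577 -0.12989155  0.30749214]
```

View pics/c.png

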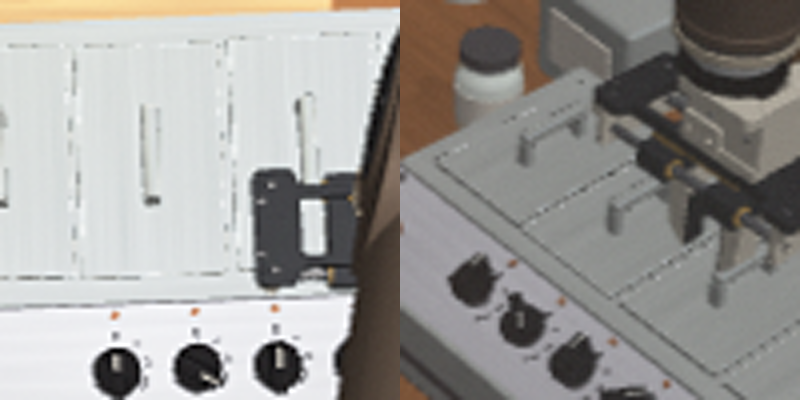

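Lid seated: its plate depth reads 0.126, level with its neighbours. Next I work out the knob axis and the tool pose.

```bash
cat > k.py <<'E'
from h import *
from scipy.spatial.transform import Rotation as Ro
np.set_printoptions(precision=4,suppress=True)
f=np.radians(3.65); Rw=Ro.from_euler('z',f).as_matrix(); W0=np.array([.597,-.047,0])
ex,ey,n=[Rw@Ro.from_euler('y',-15,degrees=True).as_matrix()[:,i] for i in range(3)]
seam=W0+Rw@np.array([-.054,0,.12])
def onpanel(d,u,v,h):
    R=cv2.Rodrigues(np.array(d['rvec'],float))[0]; c=-R.T@np.array(d['tvec'],float).ravel()
    w=px(d,u,v,0)-c; s=((seam+n*h-c)@n)/(w@n); return c+s*w-n*h
def pose(a):  # closing direction angle about n from ex, deg
    c=np.cos(np.radians(a))*ex+np.sin(np.radians(a))*ey
    return Ro.from_matrix(np.column_stack([np.cross(c,-n),c,-n]))
E
python3 - <<'E'
from k import *
print('n',n,'ex',ex)
for nm in ('top','side'):
    import pickle
    d=load(nm)
    if nm=='top': roi=(300,188,400,215)
    else: roi=(300,180,375,240)
    x0,y0,x1,y1=roi
    m=(d['img'][y0:y1,x0:x1].max(2)<75).astype(np.uint8)
    for c in cv2.findContours(m,cv2.RETR_EXTERNAL,cv2.CHAIN_APPROX_NONE)[0]:
        if cv2.contourArea(c)<50 or cv2.contourArea(c)>250: continue
        M=cv2.moments(cv2.convexHull(c)); u,v=M['m10']/M['m00']+x0,M['m01']/M['m00']+y0
        h=.019 if nm=='top' else .022
        p=onpanel(d,u,v,h); print(nm,cv2.contourArea(c),(u,v),'bezel',p,'warmer',Rw.T@(p-W0))
# panel depth check
d=load('top')
for q in [(275,205),(278,192),(395,190),(302,212),(325,213)]: p=px(d,*q); print('panel resid',(p-seam)@n)
o=arm.observe(); print(o['joints'])
cur=Ro.from_rotvec(o['ee_rot'])
for a in (-30,150): print(a,np.degrees((pose(a)*cur.inv()).as_rotvec()))
E
```

```text
n [-0.2583 -0.0165  0.9659] ex [0.964  0.0615 0.2588]
top 93.0 (319.03014184397165, 202.64361702127658) bezel [0.4894 0.0374 0.1071] warmer [-0.102   0.0911  0.1071]
top 77.5 (339.296875, 201.58333333333334) bezel [ 0.4939 -0.0226  0.1073] warmer [-0.1013  0.0309  0.1073]
top 90.0 (359.15438596491225, 200.9842105263158) bezel [ 0.4971 -0.0815  0.1072] warmer [-0.1019 -0.028   0.1072]
top 180.0 (378.9551886792453, 200.71226415094338) bezel [ 0.4993 -0.1402  0.1068] warmer [-0.1034 -0.0868  0.1068]
side 78.5 (355.9559082892416, 231.64021164021165) bezel [ 0.4963 -0.1486  0.1058] warmer [-0.1069 -0.0949  0.1058]
side 56.0 (312.2201257861635, 227.9811320754717) bezel [ 0.411  -0.0421  0.0848] warmer [-0.1854  0.0167  0.0848]
side 78.5 (343.0496031746032, 220.47222222222223) bezel [ 0.4944 -0.0893  0.1063] warmer [-0.1051 -0.0357  0.1063]
side 76.5 (329.9063670411985, 210.17977528089887) bezel [ 0.4898 -0.0293  0.1061] warmer [-0.1059  0.0245  0.1061]
side 72.0 (317.7672955974843, 200.167714884696) bezel [0.4865 0.0302 0.1062] warmer [-0.1053  0.084   0.1062]
panel resid -0.005290738262452642
panel resid 0.004538003824371774
panel resid 0.6096127131032429
panel resid -0.005889639306856369
panel resid -0.001155072955960113
[ 0.0651  0.332   0.1362  1.6597 -0.0442  1.1528  1.8355]
-30 [  16.2707   -8.3609 -118.5783]
150 [ -6.8399 -13.9535  60.2899]
```

Emit:
{"fn": "jog_arm", "kwargs": {
  "rows": [
    [[-2,2,0],[1.36,-0.7,-9.9],0.26],
    [[-4,5,0],[2.7,-1.4,-19.8],0.26],
    [[-6,8,0],[4.1,-2.1,-29.7],0.26],
    [[-7.9,11,0],[5.4,-2.8,-39.5],0.26],
    [[-7.9,14,0],[6.8,-3.5,-49.4],0.26],
    [[-7.9,14,0],[8.1,-4.2,-59.3],0.26],
    [[-7.9,14,0],[9.5,-4.9,-69.2],0.26],
    [[-7.9,14,-1],[10.9,-5.6,-79.1],0.26]
  ]
}}

```text
clock: 7.78
position: [0.4829, -0.0005, 0.2458]
ee_rot: [1.869, 2.389, 0.266]
force: [0.3, -0.1, -1.0]
width: 0.263
gripper_force: 0.0
```

```bash
python3 - <<'E'
from k import *
o=arm.observe(); print(o['clock'],o['position'],o['joints'],o['force'],o['width'])
cur=Ro.from_rotvec(o['ee_rot']); print(np.degrees((pose(-30)*cur.inv()).as_rotvec()))
E
```

```text
7.775 [ 0.4829 -0.0005  0.2458] [-0.2375  0.0723  0.1923  2.0391 -0.1101  0.8467  0.2616] [ 0.3213 -0.1099 -0.9613] 0.2630074679159573
[  5.5763  -2.3495 -39.7172]
```

Emit:
{"fn": "jog_arm", "kwargs": {
  "rows": [
    [[-0.4,-0.6,-1],[1.4,-0.6,-9.9],0.26],
    [[-0.8,-1.2,-2],[2.8,-1.2,-19.9],0.26],
    [[-1.2,-1.8,-3],[4.2,-1.8,-29.8],0.26],
    [[-1.6,-2.45,-4.1],[5.6,-2.35,-39.7],0.26],
    [[-1.6,-2.45,-4.1],[5.6,-2.35,-39.7],0.26],
    [[-1.6,-2.45,-4.1],[5.6,-2.35,-39.7],0.26]
  ]
}}

```text
clock: 8.52
position: [0.4669, -0.0249, 0.2047]
ee_rot: [2.541, 1.595, 0.347]
force: [-0.3, 0.0, 0.2]
width: 0.262
gripper_force: 0.0
```

```bash
python3 - <<'E'
from k import *
d=grab('side'); o=arm.observe(); print(o['clock'],o['position'],o['joints'],o['force'],o['width'])
cur=Ro.from_rotvec(o['ee_rot']); print(np.degrees((pose(-30)*cur.inv()).as_rotvec()))
B=np.array([.493,-.0235,.107]); print('target',B+.045*n, 'need cm',100*(B+.045*n-o['position']))
save(d,'d.png',(270,130,400,240),6)
E
```

```text
8.575 [ 0.4671 -0.025   0.2048] [-0.2776  0.0499  0.2319  2.1949 -0.0305  0.6375 -0.4756] [ 0.7591  0.3189 -0.2274] 0.2624906500952814
[ 0.0025 -0.0557 -0.5514]
target [ 0.4814 -0.0242  0.1505] need cm [ 1.4318  0.0755 -5.4357]
```

View pics/d.png

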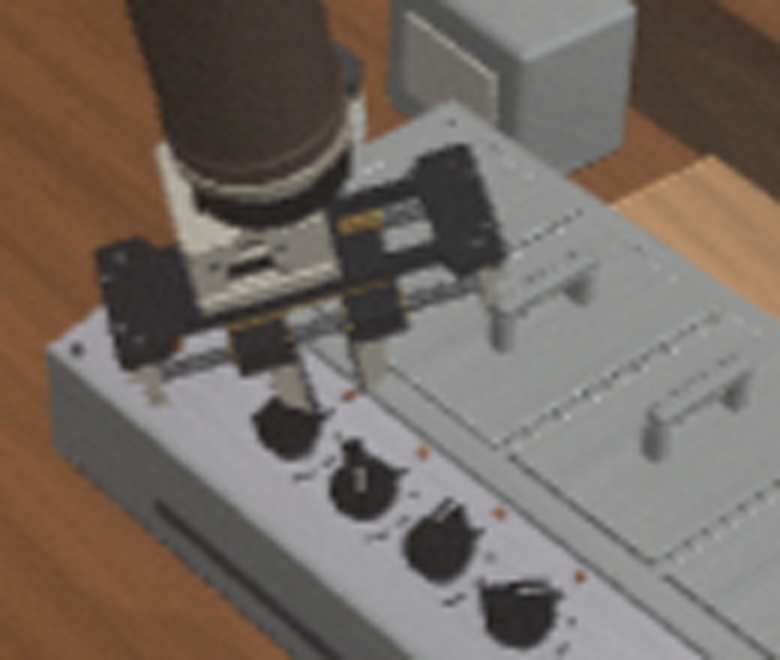

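Emit:
{"fn": "jog_arm", "kwargs": {
  "rows": [
    [[0.7,0,-2.7],[0,0,-0.5],0.26],
    [[1.2,0.1,-4.8],[0,0,-0.5],0.26],
    [[1.4,0.1,-5.4],[0,0,-0.5],0.26],
    [[1.4,0.1,-5.4],[0,0,-0.5],0.26]
  ]
}}

```text
clock: 9.07
position: [0.4806, -0.0243, 0.1504]
ee_rot: [2.55, 1.579, 0.345]
force: [-0.7, -0.7, -0.6]
width: 0.259
gripper_force: 0.0
```

```bash
python3 - <<'E'
from k import *
d=grab('side');t=grab('top'); o=arm.observe(); print(o['clock'],o['position'],o['force'],o['width'])
c=pose(-30).as_matrix()[:,1]; P=o['position']
for s in (1,-1): print('tip inner',proj(d,[P+s*c*.012])) 
print('bar top est',proj(d,[np.array([.493,-.0235,.107])+n*.036]),proj(t,[P]))
save(d,'e.png',(300,170,370,235),10)
E
```

```text
9.175 [ 0.4808 -0.0243  0.151 ] [-0.5072  0.1766 -0.2666] 0.2615818184416573
tip inner [[331.9471 203.2213]]
tip inner [[324.5484 205.2821]]
bar top est [[328.8529 205.9499]] [[340.0498 203.5382]]
```

View pics/e.png

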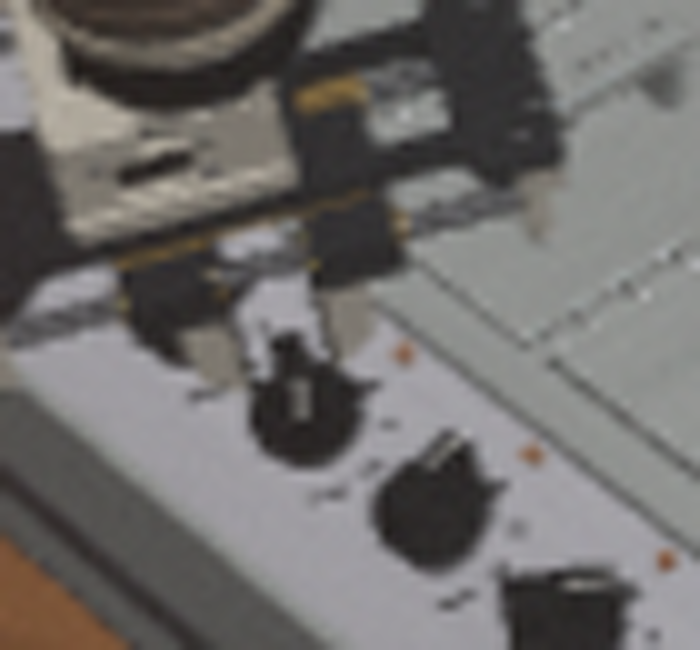

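```bash
python3 - <<'E'
from k import *
d=load('side'); o=arm.observe(); P=o['position']; M=Ro.from_rotvec(o['ee_rot']).as_matrix()
q=lambda p:((proj(d,[p])[0]-[300,170])*10+5).round()
for s in (1,-1):
  for w in (1,-1):
    print('finger',s,w,q(P+s*M[:,1]*.012+w*M[:,0]*.0095), 'outer',q(P+s*M[:,1]*.031+w*M[:,0]*.0095))
B=np.array([.493,-.0235,.107]); bd=-.5*ex-.866*ey; bc=.866*ex-.5*ey
for h in (.034,.038):
  for s in (18,0,-18): print('bar',h,s,q(B+n*h+bd*s/1000))
print('bar side',q(B+n*.036+bc*.006),q(B+n*.036-bc*.006))
print('skirt c',q(B+n*.018),'edge up/down/left/right',[q(B+n*.012+v*.019) for v in (ex,-ex,ey,-ey)])
# neighbour knobs, for the bias
for k in (-1,1,2): print('nb skirt',k,q(B-k*.06*ey+n*.012))
# local depth of skirt/bar
for uv in [(330,211),(329,213),(331,214),(330,215)]: p=px(d,*uv); r=p-B; print('depth',uv,r@ex,r@ey,r@n)
E
```

```text
finger 1 1 [318. 314.] outer [376. 298.]
finger 1 -1 [331. 361.] outer [390. 344.]
finger -1 1 [244. 334.] outer [186. 351.]
finger -1 -1 [257. 381.] outer [198. 397.]
bar 0.034 18 [307. 413.]
bar 0.034 0 [295. 368.]
bar 0.034 -18 [283. 324.]
bar 0.038 18 [305. 405.]
bar 0.038 0 [292. 361.]
bar 0.038 -18 [281. 317.]
bar side [312. 359.] [275. 370.]
skirt c [303. 397.] edge up/down/left/right [array([350., 371.]), array([262., 445.]), array([267., 376.]), array([346., 441.])]
nb skirt -1 [183. 309.]
nb skirt 1 [434. 512.]
nb skirt 2 [568. 620.]
depth (330, 211) -0.43466418581603955 -0.7731720578931067 1.2055584400096186
depth (329, 213) -0.01423464400036927 -0.013725979271019964 0.025626310073604587
depth (331, 214) -0.007656499463251181 -0.01253250395708463 0.011747697510755729
depth (330, 215) -0.013698035020887917 -0.015326282035540723 0.015481140233632614
```

Emit:
{"fn": "jog_arm", "kwargs": {
  "rows": [
    [[0.17,-0.1,0],[0,0,0],0.26],
    [[0.3,-0.09,-0.5],[0,0,0],0.26],
    [[0.43,-0.08,-1.0],[0,0,0],0.26],
    [[0.56,-0.07,-1.5],[0,0,0],0.26],
    [[0.7,-0.06,-2.0],[0,0,0],0.26],
    [[0.73,-0.06,-2.1],[0,0,0],0.26],
    [[0.73,-0.06,-2.1],[0,0,0],0.26]
  ]
}}

```text
clock: 10.05
position: [0.4876, -0.0249, 0.1291]
ee_rot: [2.551, 1.578, 0.345]
force: [0.5, 0.1, -0.2]
width: 0.258
gripper_force: 0.0
```

Between the knob's bar with no contact. I'll close gently.

Emit:
{"fn": "jog_arm", "kwargs": {
  "rows": [
    [[0,0,0],[0,0,0],0.2],
    [[0,0,0],[0,0,0],0.12],
    [[0,0,0],[0,0,0],0.05],
    [[0,0,0],[0,0,0],0.05]
  ],
  "newtons": 5
}}

```text
clock: 10.55
position: [0.4869, -0.0245, 0.1289]
ee_rot: [2.551, 1.579, 0.344]
force: [-3.7, 2.9, 3.1]
width: 0.129
gripper_force: 5.0
```

```bash
python3 - <<'E'
from k import *
F=[]
for i in range(4):
    arm.get_image('top'); o=arm.observe(); F.append(o['force'])
F=np.array(F); c=.866*ex-.5*ey; b=-.5*ex-.866*ey
print(o['clock'],o['position'],o['width'],o['gripper_force'],o['ft_torque']); print(F@np.array([c,b,n]).T)
print('h',(o['position']-seam)@n)
E
```

```text
10.75 [ 0.4869 -0.0246  0.1289] 0.12797635165067942 5.0023941323161125 [0.463  1.3279 0.1401]
[[-4.7709 -1.5813  3.6654]
 [-3.753  -0.1747  3.4646]
 [-3.7757 -1.2245  3.4573]
 [-5.5164 -0.7323  3.543 ]]
h 0.022711447243287535
```

Emit:
{"fn": "jog_arm", "kwargs": {
  "rows": [
    [[-0.09,0.045,-0.02],[0,0,0],0.05],
    [[-0.09,0.045,-0.02],[0,0,0],0.05]
  ]
}}

```text
clock: 11.0
position: [0.4868, -0.0245, 0.129]
ee_rot: [2.551, 1.578, 0.346]
force: [-3.1, 0.9, 3.2]
width: 0.126
gripper_force: 5.0
```

```bash
cat > f.py <<'E'
from k import *
def rep():
    F=[]
    for i in range(4):
        arm.get_image('top'); o=arm.observe(); F.append(o['force'])
    F=np.array(F); c=.866*ex-.5*ey; b=-.5*ex-.866*ey
    P=o['position']-np.array([.493,-.0235,.107])
    print(o['clock'],'pos ex,ey,n mm',P@ex*1e3,P@ey*1e3,P@n*1e3,'w',o['width'],o['gripper_force']); print('F c,b,n',np.array([c,b,n])@F.mean(0),F.std(0),'ex,ey',F.mean(0)@ex,F.mean(0)@ey)
    print('rot rel pose(-30)',np.degrees((Ro.from_rotvec(o['ee_rot'])*pose(-30).inv()).as_rotvec()@np.array([ex,ey,n]).T))
rep()
E
python3 f.py
```

```text
11.2 pos ex,ey,n mm -0.37089375463874563 -0.551319764533804 22.891313634802056 w 0.12780216928215407 5.00081542879343
F c,b,n [-2.5821 -0.1844  3.2399] [0.647  0.4324 0.3705] ex,ey -2.143940400534673 1.450821595364076
rot rel pose(-30) [-0.0114  0.103  -0.1542]
```

Emit:
{"fn": "jog_arm", "kwargs": {
  "rows": [
    [[-0.09,0.045,-0.02],[0,0,0],0.05],
    [[-0.05,0.05,-0.17],[0,0,0],0.05],
    [[-0.01,0.05,-0.31],[0,0,0],0.05],
    [[-0.01,0.05,-0.31],[0,0,0],0.05]
  ]
}}

```text
clock: 11.7
position: [0.4875, -0.0241, 0.1263]
ee_rot: [2.55, 1.577, 0.348]
force: [-1.8, -1.4, 6.9]
width: 0.132
gripper_force: 5.0
```

```bash
python3 f.py
```

```text
11.9 pos ex,ey,n mm -0.335854665288206 -0.3027003476785579 20.151560280437536 w 0.12807322752286432 5.0014778226614
F c,b,n [0.4501 0.8651 5.8132] [0.5372 0.5755 0.3092] ex,ey -0.04278468541517369 -0.9742573675148293
rot rel pose(-30) [-0.0254  0.0085 -0.1679]
```

Emit:
{"fn": "jog_arm", "kwargs": {
  "rows": [
    [[0.02,0,-0.07],[0,0,0],0.05],
    [[0.04,0,-0.145],[0,0,0],0.05],
    [[0.04,0,-0.145],[0,0,0],0.05]
  ]
}}

```text
clock: 12.28
position: [0.4879, -0.024, 0.1249]
ee_rot: [2.55, 1.577, 0.348]
force: [-1.2, -0.7, 6.0]
width: 0.137
gripper_force: 5.0
```

```bash
python3 f.py
```

```text
12.475 pos ex,ey,n mm -0.2749669603643892 -0.22686460582569615 18.654239659745635 w 0.12614543485337443 5.0011201947927475
F c,b,n [0.4802 0.5212 5.8325] [0.4317 0.4071 0.0843] ex,ey 0.1552251796858942 -0.6914970871394908
rot rel pose(-30) [-0.0194  0.0045 -0.1635]
```

Emit:
{"fn": "jog_arm", "kwargs": {
  "rows": [
    [[0.02,0,-0.07],[0,0,0],0.05],
    [[0.04,0,-0.145],[0,0,0],0.05],
    [[0.04,0,-0.145],[0,0,0],0.05]
  ]
}}

```text
clock: 12.85
position: [0.4883, -0.024, 0.1235]
ee_rot: [2.55, 1.577, 0.348]
force: [-2.2, -0.4, 5.8]
width: 0.128
gripper_force: 5.0
```

```bash
python3 f.py
```

```text
13.05 pos ex,ey,n mm -0.27239859544392486 -0.2227299517762168 17.19603875720003 w 0.1323744474346225 5.001086667180061
F c,b,n [0.2717 0.4979 7.2728] [0.4666 0.3699 0.6084] ex,ey -0.013615005180573047 -0.567038288318835
rot rel pose(-30) [-0.016   0.0043 -0.1654]
```

Emit:
{"fn": "jog_arm", "kwargs": {
  "rows": [
    [[0.013,0,-0.05],[0,0,0],0.05],
    [[0.026,0,-0.1],[0,0,0],0.05],
    [[0.026,0,-0.1],[0,0,0],0.05]
  ]
}}

```text
clock: 13.42
position: [0.4886, -0.024, 0.1225]
ee_rot: [2.55, 1.577, 0.348]
force: [-1.7, 0.7, 6.4]
width: 0.13
gripper_force: 5.0
```

```bash
python3 f.py
```

```text
13.625 pos ex,ey,n mm -0.2614861410080789 -0.17893758669361107 16.11529481623762 w 0.13031357808271393 5.000862926244736
F c,b,n [-0.1397  0.5156  6.106 ] [0.2996 0.0988 0.4416] ex,ey -0.3787906484069479 -0.37663381125150003
rot rel pose(-30) [-0.0148  0.0047 -0.1593]
```

Emit:
{"fn": "jog_arm", "kwargs": {
  "rows": [
    [[0.013,0,-0.05],[0,0,0],0.05],
    [[0.026,0,-0.1],[0,0,0],0.05],
    [[0.026,0,-0.1],[0,0,0],0.05]
  ]
}}

```text
clock: 14.0
position: [0.4889, -0.024, 0.1215]
ee_rot: [2.55, 1.577, 0.348]
force: [-2.0, -0.7, 4.8]
width: 0.13
gripper_force: 5.0
```

```bash
python3 f.py
```

```text
14.2 pos ex,ey,n mm -0.27156505670211395 -0.18247174203533512 15.08165058849868 w 0.12833798279015446 5.000895336270332
F c,b,n [0.068  0.0285 6.7133] [0.2305 0.3789 0.0956] ex,ey 0.044680962687745136 -0.058702943740325995
rot rel pose(-30) [-0.0138  0.0051 -0.158 ]
```

Emit:
{"fn": "jog_arm", "kwargs": {
  "rows": [
    [[0,0,0],[0,0,0],0.05],
    [[0.013,0,-0.05],[0,0,0],0.05],
    [[0.026,0,-0.1],[0,0,0],0.05],
    [[0.026,0,-0.1],[0,0,0],0.05]
  ],
  "newtons": 13
}}

```text
clock: 14.7
position: [0.4892, -0.0239, 0.1206]
ee_rot: [2.55, 1.577, 0.348]
force: [-2.7, 0.4, 8.8]
width: 0.13
gripper_force: 13.0
```

```bash
python3 f.py
```

```text
14.9 pos ex,ey,n mm -0.27402952632469724 -0.18440943546896624 14.148539335902575 w 0.12440396395748315 13.000710904598236
F c,b,n [-0.2541  0.339   8.8715] [0.466  0.3695 0.2149] ex,ey -0.3896034225640249 -0.16655774254750605
rot rel pose(-30) [-0.0095  0.002  -0.1612]
```

Emit:
{"fn": "jog_arm", "kwargs": {
  "rows": [
    [[0.013,0,-0.05],[0,0,0],0.05],
    [[0.026,0,-0.1],[0,0,0],0.05],
    [[0.038,0.003,-0.145],[0,0,0],0.05],
    [[0.038,0.003,-0.145],[0,0,0],0.05]
  ]
}}

```text
clock: 15.4
position: [0.4895, -0.0239, 0.1193]
ee_rot: [2.55, 1.577, 0.348]
force: [-4.4, 0.3, 10.9]
width: 0.13
gripper_force: 13.0
```

```bash
python3 f.py
```

```text
15.6 pos ex,ey,n mm -0.27541325130793587 -0.2030046496319201 12.782248451407295 w 0.1247215075215904 13.000719398260117
F c,b,n [-1.1249  0.1967 12.3069] [0.2763 0.5243 0.4936] ex,ey -1.0725522891843011 0.39209581229742607
rot rel pose(-30) [-0.0073 -0.0039 -0.1646]
```

12.3 N; 0.7 mm more should give about 14 N.

Emit:
{"fn": "jog_arm", "kwargs": {
  "rows": [
    [[0.01,0,-0.04],[0,0,0],0.05],
    [[0.018,0,-0.07],[0,0,0],0.05],
    [[0.018,0,-0.07],[0,0,0],0.05]
  ]
}}

```text
clock: 15.98
position: [0.4897, -0.0239, 0.1186]
ee_rot: [2.55, 1.577, 0.348]
force: [-4.7, 0.1, 13.2]
width: 0.13
gripper_force: 13.0
```

```bash
python3 f.py; python3 -c "
from k import *
for a in (10,20,30,40): print(a, a*n)"
```

```text
16.175 pos ex,ey,n mm -0.21999777077987914 -0.21318457156140147 12.128354750284895 w 0.13077700542088078 13.001107424497604
F c,b,n [-1.1281  0.5152 13.3002] [0.4905 0.3546 0.4265] ex,ey -1.2345963818146897 0.11784393209044969
rot rel pose(-30) [-0.0061 -0.0108 -0.1634]
10 [-2.5829 -0.1648  9.6593]
20 [-5.1659 -0.3295 19.3185]
30 [-7.7488 -0.4943 28.9778]
40 [-10.3318  -0.6591  38.637 ]
```

Emit:
{"fn": "jog_arm", "kwargs": {
  "rows": [
    [[0,0,0],[-1.29,-0.08,4.83],0.05],
    [[0,0,0],[-2.58,-0.16,9.66],0.05],
    [[0,0,0],[-3.87,-0.25,14.49],0.05],
    [[0,0,0],[-3.87,-0.25,14.49],0.05]
  ]
}}

```text
clock: 16.68
position: [0.4899, -0.024, 0.1188]
ee_rot: [2.3, 1.881, 0.319]
force: [-4.3, -0.1, 13.1]
width: 0.13
gripper_force: 13.0
```

```bash
python3 f.py
```

```text
16.875 pos ex,ey,n mm 0.0296071968580072 -0.30174602149290325 12.212585355631465 w 0.12648266869767127 13.002939820289612
F c,b,n [-0.4173  0.682  13.338 ] [0.3826 0.4786 0.5913] ex,ey -0.7024738879944882 -0.38199627072094894
rot rel pose(-30) [-0.0413 -0.0436 14.8341]
```

Emit:
{"fn": "jog_arm", "kwargs": {
  "rows": [
    [[0,0,0],[-1.29,-0.08,4.83],0.05],
    [[0,0,0],[-2.58,-0.16,9.66],0.05],
    [[0,0,0],[-3.87,-0.25,14.49],0.05],
    [[0,0,0],[-5.17,-0.33,19.32],0.05],
    [[0,0,0],[-6.5,-0.41,24.3],0.05],
    [[0,0,0],[-6.5,-0.41,24.3],0.05]
  ]
}}

```text
clock: 17.62
position: [0.4904, -0.024, 0.119]
ee_rot: [1.811, 2.307, 0.258]
force: [-2.6, 0.6, 12.8]
width: 0.129
gripper_force: 13.0
```

```bash
python3 f.py
```

```text
17.825 pos ex,ey,n mm 0.57080315756497 -0.3127180336965282 12.311160683246317 w 0.12878259872734854 13.003423511981964
F c,b,n [ 0.506   0.387  13.2458] [0.4489 0.2685 0.414 ] ex,ey 0.24473598872114508 -0.5881353391948744
rot rel pose(-30) [-0.1189 -0.0861 39.9945]
```

Emit:
{"fn": "jog_arm", "kwargs": {
  "rows": [
    [[-0.026,0,0.1],[0,0,0],0.05],
    [[-0.05,0,0.2],[0,0,0],0.05],
    [[-0.077,0,0.29],[0,0,0],0.05],
    [[-0.1,0,0.39],[0,0,0],0.05],
    [[-0.11,0,0.42],[0,0,0],0.05],
    [[-0.11,0,0.42],[0,0,0],0.05]
  ]
}}

```text
clock: 18.58
position: [0.4892, -0.024, 0.1228]
ee_rot: [1.813, 2.306, 0.257]
force: [3.2, -1.6, 5.0]
width: 0.131
gripper_force: 13.0
```

```bash
python3 f.py
```

```text
18.775 pos ex,ey,n mm 0.4624788330085941 -0.23795288190598873 16.223356627230224 w 0.12751129825281246 13.006098121404648
F c,b,n [ 6.1312 -1.2244  3.8676] [0.6919 0.3907 0.4414] ex,ey 5.922101432113885 -2.0053326829948337
rot rel pose(-30) [-0.1153 -0.0616 39.9965]
```

Emit:
{"fn": "jog_arm", "kwargs": {
  "rows": [
    [[-0.02,0,0.08],[0,0,0],0.05],
    [[-0.02,0,0.08],[0,0,0],0.18],
    [[-0.02,0,0.08],[0,0,0],0.26],
    [[-0.02,0,0.08],[0,0,0],0.26],
    [[-0.27,-0.02,1],[0,0,0],0.26],
    [[-0.77,-0.05,2.9],[0,0,0],0.26],
    [[-2,-0.1,7],[0,0,0],0.26],
    [[-3.3,-0.2,12],[0,0,0],0.26]
  ]
}}

```text
clock: 19.77
position: [0.4532, -0.0259, 0.243]
ee_rot: [1.816, 2.309, 0.253]
force: [1.6, 0.2, 0.0]
width: 0.26
gripper_force: 0.0
```

Emit:
{"fn": "jog_arm", "kwargs": {
  "rows": [
    [[-4,4,2],[0,0,0],0.26],
    [[-7,9,3],[0,0,0],0.26],
    [[-10,14,3],[0,0,0],0.26],
    [[-12,20,3],[0,0,0],0.26],
    [[-13,24,3],[0,0,0],0.26],
    [[-13,24,3],[0,0,0],0.26]
  ]
}}

```text
clock: 20.52
position: [0.3236, 0.2166, 0.2727]
ee_rot: [1.809, 2.312, 0.257]
force: [-0.4, 0.3, -0.6]
width: 0.263
gripper_force: 0.0
```

```bash
python3 - <<'E'
from k import *
t=grab('top');d=grab('side'); o=arm.observe(); print(o['clock'],o['position'],o['force'])
im=np.hstack([cv2.resize(x['img'][b[1]:b[3],b[0]:b[2],::-1],(400,400),interpolation=cv2.INTER_CUBIC) for x,b in ((t,(300,110,400,210)),(d,(295,170,365,240)))])
cv2.imwrite('pics/f.png',im)
E
```

```text
20.625 [0.3244 0.2135 0.2721] [ 1.6699 -0.0965 -0.5673]
```

View pics/f.png

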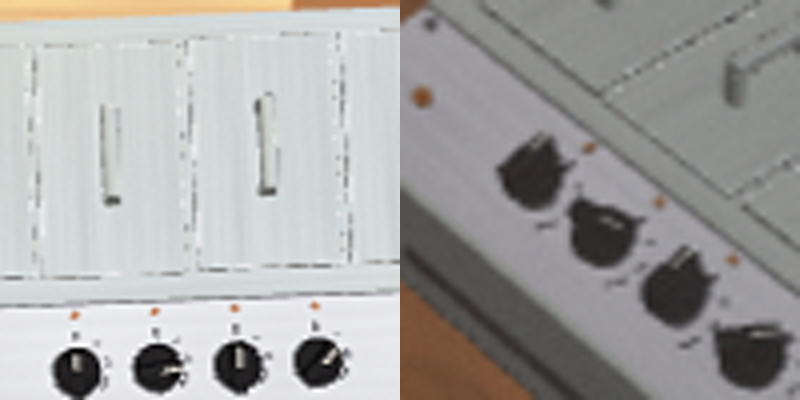

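```bash
python3 - <<'E'
from k import *
t=load('top')
for k,(u,v) in enumerate([(319.2,202.2),(339.2,201.8),(359.5,201.3),(379.2,200.5)]):
    y,x=np.mgrid[196:208,int(u)-6:int(u)+8]; g=t['img'][196:208,int(u)-6:int(u)+8].min(2).astype(float)
    w=np.clip(g-80,0,None)*(np.hypot(x-u,y-v)<5.2)
    if w.sum()==0: continue
    cx,cy=(w*x).sum()/w.sum(),(w*y).sum()/w.sum()
    P=[onpanel(t,a,b,.036) for a,b in ((cx,cy),)][0]
    C=np.cov(np.vstack([x.ravel(),y.ravel()]),aweights=w.ravel()+1e-9); e=np.linalg.eigh(C)[1][:,1]*2
    q=onpanel(t,cx+e[0],cy+e[1],.036)-onpanel(t,cx-e[0],cy-e[1],.036)
    print(k,(cx,cy),'cw deg (mod 180)',np.degrees(np.arctan2(-(q@ey),q@ex))%180)
E
```

```text
0 (np.float64(318.4320652173913), np.float64(200.0923913043478)) cw deg (mod 180) 176.5832395684234
1 (np.float64(342.56876456876455), np.float64(202.05594405594405)) cw deg (mod 180) 86.96112136808162
2 (np.float64(359.3574074074074), np.float64(199.04814814814816)) cw deg (mod 180) 179.45767700217618
3 (np.float64(381.96963946869073), np.float64(198.79506641366223)) cw deg (mod 180) 37.09883263308376
```

```bash
python3 -c "
from cell import arm
print(arm.sign_off())"
```

```text
the job is handed in; nothing more can be done
None
```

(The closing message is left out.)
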